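# Tip the soap off its draining board into the soap tray

## Robot

A 6-joint arm with a two-finger parallel gripper is mounted at the origin on a cart in front of the work surface, level with it; the furniture and walls round the work are solid. World frame = base frame: x ahead of the robot, y to its left, z up, the work surface at z = 0. Lengths are in m, angles in rad, forces in N, time in s.
With the tool pointing down it reaches from about 0.275 to 0.875 m from the base axis. Payload 12.5 kg.
Tool frame: the origin (TCP) lies on the centre line of the jaws, within the pads' length; the fingertips stand r.finger_overhang ahead of it and the grasp point (between the pads) lies 3 mm ahead of it (r.finger_overhang is the distance from the TCP to the fingertips, in m); z points along the fingers, y is the line along which they close (so a half turn about z gives the same grasp; the last joint's range is limited). The gripper opens to 85 mm and grips with 20 to 120 N. Pads are 22 mm wide; open, the fingers measure 114 mm over their backs; the gripper's body (76 mm by 85 mm) begins 54 mm behind the grasp point. The pads swing forward as they close: fully open they stand 13 mm farther back than shut.
Start: joints at [-1.199, 0.351, 1.652, -0, 1.139, -0.085], TCP at [0.243, -0.494, 0.253] pointing down, gripper open.
Joint ranges: [-2.75, 2.75], [-0.79, 2.1], [0.01, 2.65], [-1.57, 4.71], [0.07, 3.14], [-2.87, 2.87]. Speed limits (rad/s): [2.22, 2.22, 2.79, 3.14, 3.14, 3.14].

## Interface

Orientations are given as a unit quaternion [x, y, z, w].
In Python, from cell import r, optics gives the robot as it stands. The module is installed in compiled form; this text tells all that it offers. Calls block until the motion is done:
- r.move_to(position, orientation): joint-space move of the TCP to a pose.
- r.move_linear(position, rot=None, vel=0.15): straight line of the TCP; rot=None keeps the orientation; vel is the mean speed in m/s.
- r.set_joints(angles): joint-space move.
- r.set_gripper(opening, squeeze=None): opening from 0.0 (shut) to 1.0 (fully open); squeeze is the grip in N (None keeps the last); returns when the fingers have stopped.
- r.sleep(seconds).
- r.inverse_kinematics(position, orientation): joint angles nearest the present ones, or None.
- optics.get_image(name): name is "scene" or "side" or "wrist"; returns a dict with "pixels" (480x640x3 uint8, red, green, blue), "depth" (480x640 float32, m along the optical axis (not along the pixel's ray), 0 where there is no reading), "fx", "fy", "cx", "cy" (pixels), "D" ([k1, k2, p1, p2, k3] as OpenCV has them; the pictures are not rectified), "camera_from_world" (4x4, takes a point from world to camera coordinates); the wrist camera has in their place "mount" (4x4, takes a point from camera to tool coordinates, whose origin is the TCP and whose axes are the flange's). Camera axes: x right, y down, z forward; pixel columns grow to the right and rows downward; lengths in m; the calibration is good to about 2 mm. A picture is of the moment at which its call begins: read the wrist's pose just before it.
A pose or a line that the arm cannot do raises r.PlanningError and nothing moves.
- r.hand_in(): hands the job in; it is judged then, once.
Readings, each from a call of its own:
- r.current_t(): time.
- r.current_q(): joint angles.
- r.current_qvel(): joint speeds.
- r.current_effort(): joint torques, N m.
- r.current_tool_pos(): TCP position.
- r.current_ee_rot(): TCP orientation.
- r.current_contact_force(): force on the tool from outside, world axes, zero at the start.
- r.current_torque(): the same for the moment, N m.
- r.current_opening(): opening from 0.0 (shut) to 1.0 (fully open).
- r.current_finger_force(): force on a finger pad.
Only numpy, scipy, OpenCV 4.12 (cv2) and the standard library are available. Lean on these libraries where they do the work, as an engineer would, in place of code of your own. Each camera call takes 0.05 s, during which the arm holds its last target. There are 200 camera calls.

## Task

Carry the draining board, with the soap staying on it, to the white soap tray, stand it on its feet with its nose bar in the tray's groove, and let go. Then raise it by the orange end handle, slowly tilting it in the groove just until the soap starts to slide, and hold that angle until the soap lies still in the tray. Lower the board onto its feet and let go, without touching the soap, tipping the board beyond 35 degrees or moving the things around.

Things in the scene. Friction and masses are not known exactly. Their poses are not given: they have to be found in the camera images.
- drain_board: Loose steel draining board, 0.47 kg. Origin on the worktop under its carrying bow, x to the nose, z up. Deck top at z = 54 mm, from x = -75 to 100, 104 mm wide between 10 mm rails, both ends open; the last 25 mm at the nose is a white glide strip. Level on four black feet 14 mm thick at x = -60 and 45, y = +-45. Deck slick: the soap slides at a tilt of 17 to 27 degrees. With the soap it balances near the bow.
- bow_grip (a point): Centre of the blue grip on top of the carrying bow (9 mm wire spanning the board in y, posts at y = +-60 mm): a block 16 mm along the board's x, 44 mm along y, 16 mm high, at x = 0, z = 120 mm of the board. Its underside is 28 mm above the top of the soap. Axes as the board.
- end_handle: Orange round handle fixed to the board's tail: a bar 14 mm thick, 104 mm long, along the board's y. Origin at its centre: x = -110, y = 0, z = 90 mm of the board, so 190 mm behind and 52 mm above the nose bar. Axes as the board.
- nose_bar (a point): Centre of the dark round bar (14 mm thick, 116 mm long, along y) under the board's nose: x = 80, z = 38 mm of the board. The board tips about this bar when it lies in the tray's groove.
- soap_bar: Loose cream soap bar about 82x50x30 mm, 0.13 kg, lying flat on the deck under the bow with its length along the board. Origin: centre of its underside, z up; its length lies 67 degrees left of its own x axis.
- soap_tray: White soap tray fixed to the worktop. Origin on the worktop under the middle of its groove; x points from the groove to the closed end, so the board belongs on the -x side with its x along the tray's x. Slick floor 148 mm wide slopes 10 degrees down from x = 12 to 152 mm; side and end walls 56 mm high. The soap comes to rest at the end wall, its origin about 100 mm beyond the groove.
- groove (a point): Middle of the tray's tipping groove, 37 mm above the worktop: a smooth open-ended V along the tray's y, 124 mm long; its near slope begins 16 mm before, its far slope ends 10 mm after the middle. Axes as the tray. While the board stands on its feet the nose bar hangs about 1.5 mm clear of the V; it settles as the board is tilted.
- wash_timer: Bystander: red wash timer 60x67x62 mm, loose. Origin under its centre.
- scrub_brush: Bystander: brown wooden scrub brush 73x148x44 mm, loose. Origin under its centre.
- dosing_cap: Bystander: white open dosing cap, 65 mm across, 40 mm high, loose. Origin under its centre.

How it is judged:
On the way, in this order (a step that is already met when the one before it is completed fails the run):
1. the board stands on its feet, let go, its nose bar in the tray's groove and the soap still on it (x of nose_bar in the frame of groove between -0.01 and 0.01 m and y of nose_bar in the frame of groove between -0.018 and 0.018 m and z of nose_bar in the frame of groove between -0.006 and 0.009 m and x of soap_bar in the frame of drain_board between -0.04 and 0.025 m and z of soap_bar in the frame of drain_board between 0.045 and 0.065 m and angle between drain_board's own z axis and vertical below 0.06 rad and contact force between the fingers and drain_board below 0.1 N), for 0.3 s.
2. the board is raised by its end handle, nose bar in the groove, and the soap has begun to slide (x of nose_bar in the frame of groove between -0.01 and 0.01 m and y of nose_bar in the frame of groove between -0.018 and 0.018 m and z of nose_bar in the frame of groove between -0.006 and 0.009 m and contact force between the fingers and end_handle above 0.3 N and angle between drain_board's own z axis and vertical above 0.2 rad and x of soap_bar in the frame of drain_board above 0.03 m).
3. the board is held still at its tilt while the soap lies still in the tray (x of nose_bar in the frame of groove between -0.01 and 0.01 m and y of nose_bar in the frame of groove between -0.018 and 0.018 m and z of nose_bar in the frame of groove between -0.006 and 0.009 m and x of soap_bar in the frame of soap_tray between 0.07 and 0.135 m and y of soap_bar in the frame of soap_tray between -0.05 and 0.05 m and z of soap_bar in the frame of soap_tray below 0.03 m and angle between soap_bar's own z axis and vertical below 0.3 rad and linear speed of soap_bar below 0.03 m/s and contact force between the fingers and end_handle above 0.3 N and angle between drain_board's own z axis and vertical above 0.2 rad and angular speed of drain_board below 0.15 rad/s), for 0.3 s.
At the end, for the whole second after the job is handed in: The soap lies flat (within 17 degrees) and still in the tray, its centre 70 to 135 mm beyond the groove and within 50 mm of the tray's centre line; the board stands level (3.4 degrees) and still on its feet, let go, nose bar within 10 mm of the groove's line and 18 mm sideways (x of nose_bar in the frame of groove between -0.01 and 0.01 m and y of nose_bar in the frame of groove between -0.018 and 0.018 m and z of nose_bar in the frame of groove between -0.006 and 0.009 m and x of soap_bar in the frame of soap_tray between 0.07 and 0.135 m and y of soap_bar in the frame of soap_tray between -0.05 and 0.05 m and z of soap_bar in the frame of soap_tray below 0.03 m and angle between soap_bar's own z axis and vertical below 0.3 rad and linear speed of each of soap_bar, drain_board below 0.03 m/s and angle between drain_board's own z axis and vertical below 0.06 rad and contact force between the fingers and drain_board below 0.1 N); the robot touches nothing.
It fails at once if the robot touches the soap (contact force between any of the fingers, the arm and soap_bar above 0.3 N).
It fails at once if the board is tipped steeper than 36 degrees (angle between drain_board's own z axis and vertical above 0.63 rad).
It fails at once if the soap shoots off the board (over 0.9 m/s) (linear speed of soap_bar above 0.9 m/s).
It fails at once if the timer, brush or dosing cap is moved more than 30 mm (distance of any of wash_timer, scrub_brush, dosing_cap from where it was at the start of the episode above 0.03 m).
It also fails if it takes over 72 s, if anything falls off the work surface, if the arm or the gripper's body presses on something with over 40 N, if the wrist force passes 120 N, or if a joint passes its speed limit or range.

## Working session

There is one attempt and no reset: what is moved stays moved. The work goes in short steps, each a Python script; the robot and the scene stay as the last script left them, time stands still between calls to the robot, and variables do not carry over. Pictures are saved under pics/ and viewed, at most 10 in all, crops included, and the job is handed in when it is done.

```bash
mkdir -p pics
cat > h.py <<'E'
import numpy as np, cv2
from cell import r, optics
from scipy.spatial.transform import Rotation as R
def grab(n):
    im=optics.get_image(n); cv2.imwrite(f'pics/{n}_{int(r.current_t()*100)}.png',im['pixels'][...,::-1]); 
    np.savez(f'{n}.npz',**im); return im
def cloud(im,T=None):
    h,w=im['depth'].shape
    uv=np.stack(np.meshgrid(np.arange(w),np.arange(h)),-1).reshape(-1,1,2).astype(float)
    K=np.array([[im['fx'],0,im['cx']],[0,im['fy'],im['cy']],[0,0,1]],float)
    xy=cv2.undistortPoints(uv,K,np.array(im['D'],float)).reshape(h,w,2)
    d=im['depth'][...,None]
    P=np.concatenate([xy*d,d],-1)
    C=np.linalg.inv(im['camera_from_world']) if T is None else T
    W=P@C[:3,:3].T+C[:3,3]; W[im['depth']==0]=np.nan; return W
E
python3 - <<'E'
from h import *
for n in('scene','side'):
    im=grab(n); print(np.linalg.inv(im['camera_from_world'])[:3,3],im['fx'],im['D'])
print(r.current_t(),r.finger_overhang,r.current_ee_rot())
E
ls pics
```

```text
[-0.24675232 -0.86517818  1.17055368] 555.142460403144 [-0.12045717  0.          0.          0.          0.        ]
[0.21180932 0.80696105 0.67331466] 443.07758030271407 [0.03691415 0.         0.         0.         0.        ]
0.1 0.022 [ 9.74033092e-01  2.26405167e-01 -5.87565449e-05 -4.81686886e-04]
scene_5.png
side_10.png
```

View pics/scene_5.png

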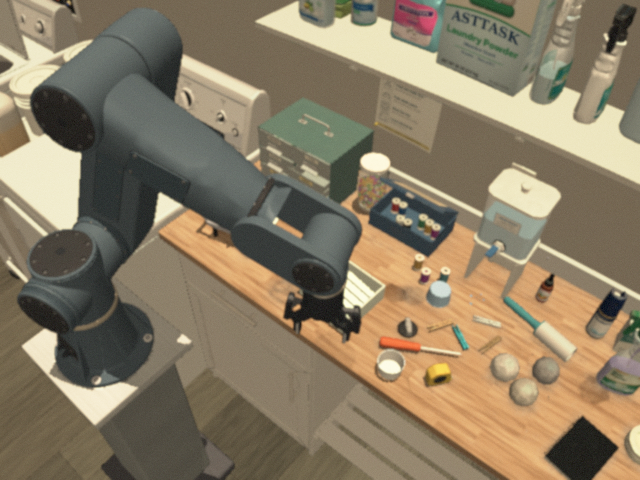

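View pics/side_10.png

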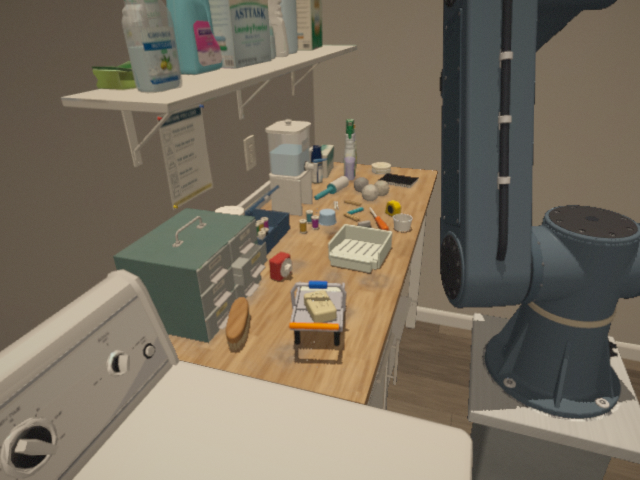

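The side view shows the board: blue grip about (318,285), orange handle (315,326), soap (320,305). The tray is at (360,248), timer (280,265), brush (238,320) and cap (402,223). The scene view is blocked by the arm.

Run:
```python
from h import *
im=dict(np.load('side.npz')); W=cloud(im); hsv=cv2.cvtColor(im['pixels'],cv2.COLOR_RGB2HSV)
def seg(name,box,lo,hi):
    u0,u1,v0,v1=box; m=np.zeros(W.shape[:2],bool); m[v0:v1,u0:u1]=1
    m&=cv2.inRange(hsv,lo,hi)>0; P=W[m]; P=P[~np.isnan(P[:,0])]
    c=P.mean(0); u,s,vt=np.linalg.svd(P-c,full_matrices=False)
    print(name,len(P),'mean',c.round(3),'min',P.min(0).round(3),'max',P.max(0).round(3),'dir',vt[0].round(3)); return P
seg('grip',(300,336,278,296),(100,120,60),(130,255,255))
seg('handle',(285,348,315,335),(8,160,120),(22,255,255))
seg('soap',(303,338,292,322),(22,30,120),(36,140,255))
seg('timer',(265,298,250,285),(0,150,60),(6,255,255))
seg('brush',(220,255,295,350),(8,80,40),(22,255,200))
for p in[(331,247),(344,229),(390,233),(378,262),(372,270),(330,262),(402,218)]:
    print(p,W[p[1],p[0]].round(3))
x=im['pixels'][200:380,200:440]; cv2.imwrite('pics/c1.png',cv2.resize(x[...,::-1],None,fx=3.3,fy=3.3,interpolation=3)[:600])
```

```text
grip 114 mean [0.496 0.016 0.124] min [0.476 0.007 0.116] max [0.516 0.024 0.13 ] dir [-0.973 -0.232 -0.001]
handle 306 mean [0.47  0.119 0.091] min [ 0.419  0.02  -0.001] max [0.57  0.137 0.1  ] dir [-0.982 -0.011  0.188]
soap 46 mean [0.491 0.019 0.083] min [ 0.454 -0.011  0.075] max [0.518 0.066 0.087] dir [-0.47   0.883 -0.011]
timer 308 mean [ 0.676 -0.159  0.044] min [ 0.653 -0.2    0.002] max [ 0.697 -0.141  0.065] dir [-0.124 -0.555  0.823]
brush 1586 mean [0.668 0.085 0.023] min [ 0.611 -0.064 -0.005] max [0.721 0.153 0.058] dir [-0.289  0.957 -0.001]
(331, 247) [ 0.567 -0.314  0.037]
(344, 229) [ 0.56  -0.433  0.043]
(390, 233) [ 0.409 -0.422  0.055]
(378, 262) [ 0.419 -0.297  0.019]
(372, 270) [ 0.432 -0.278  0.001]
(330, 262) [ 0.562 -0.286  0.001]
(402, 218) [ 0.401 -0.607  0.025]
```

View pics/c1.png

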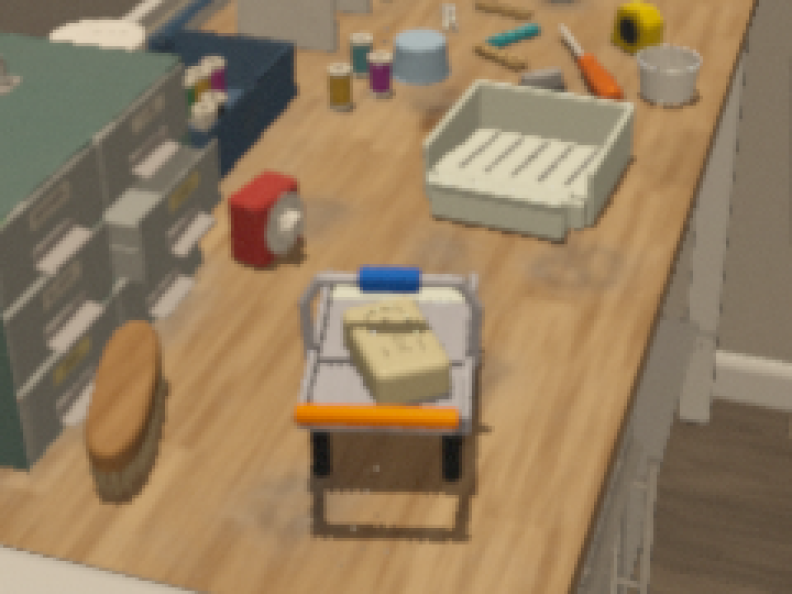

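The crop confirms the layout: board with its nose toward -y, heading about -77°, and tray at about -93°. Next I'll take wrist views from above for accurate poses.

```bash
cat >> h.py <<'E'
def down(psi):
    c,s=np.cos(psi),np.sin(psi)
    return R.from_matrix(np.array([[-s,c,0],[c,s,0],[0,0,-1.]])).as_quat()
def tool():
    T=np.eye(4); T[:3,:3]=R.from_quat(r.current_ee_rot()).as_matrix(); T[:3,3]=r.current_tool_pos(); return T
def wrist():
    T=tool(); im=grab('wrist'); return im,cloud(im,T@im['mount'])
E
python3 - <<'E'
from h import *
for k,(p,psi) in enumerate([((0.46,-0.33,0.36),-93),((0.45,0.03,0.36),-77)]):
    for a in(psi,psi+180):
        print(a,r.inverse_kinematics(np.array(p),down(np.radians(a))))
    t=r.current_t(); r.move_to(np.array(p),down(np.radians(psi))); r.sleep(.2); print('dt',r.current_t()-t)
    im,W=wrist(); np.savez(f'w{k}.npz',W=W,px=im['pixels']); cv2.imwrite(f'pics/w{k}.png',im['pixels'][...,::-1]); print(im['mount'].round(3))
E
```

```text
-93 [-7.04532528e-01  2.95252250e-01  1.46403798e+00 -4.44089210e-16
  1.38230242e+00  9.18623677e-01]
87 [-7.04532528e-01  2.95252250e-01  1.46403798e+00 -4.44089210e-16
  1.38230242e+00 -2.22296898e+00]
dt 1.325
[[-0.    -0.954 -0.298  0.076]
 [ 1.     0.    -0.001 -0.   ]
 [ 0.001 -0.298  0.954 -0.121]
 [ 0.     0.     0.     1.   ]]
-77 [-3.67198579e-02  6.66909916e-02  1.74029881e+00 -4.44089210e-16
  1.33460285e+00  1.30718367e+00]
103 [-3.67198579e-02  6.66909916e-02  1.74029881e+00 -4.44089210e-16
  1.33460285e+00 -1.83440899e+00]
dt 1.5499999999999998
[[-0.    -0.954 -0.298  0.076]
 [ 1.     0.    -0.001 -0.   ]
 [ 0.001 -0.298  0.954 -0.121]
 [ 0.     0.     0.     1.   ]]
```

View pics/w0.png

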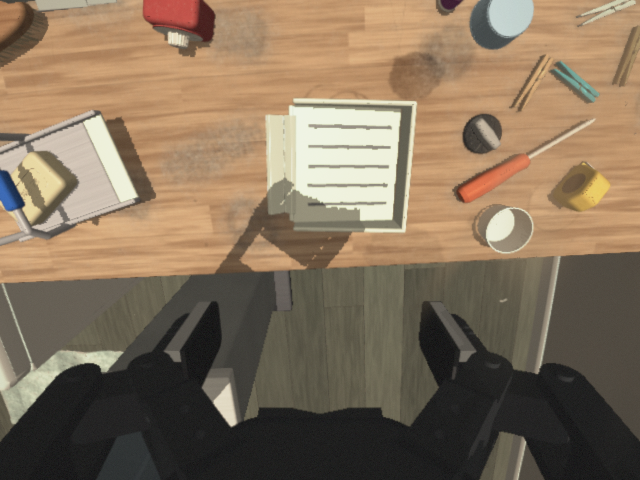

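View pics/w1.png

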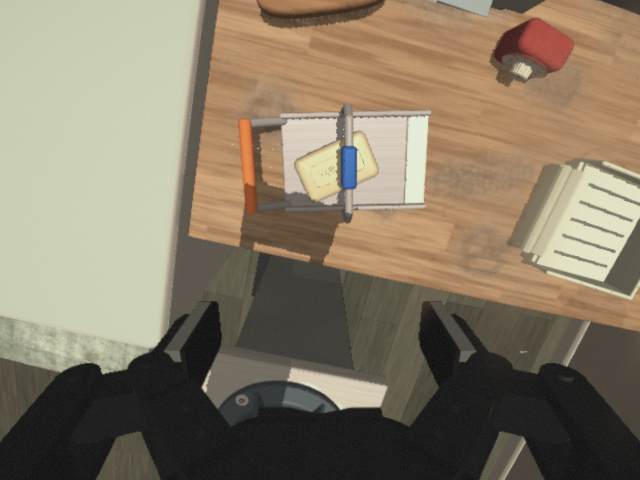

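w0 shows the tray: rim corners about (291,100), (415,101), (406,231), (293,231), groove strip at columns 267–291. w1 shows the board: orange handle (245,120)–(252,212), blue grip (349,167), soap (337,165), glide strip at column 417. Next I'll fit these in 3D.

Run:
```python
from h import *
def rect(P):
    (c,s,a)=cv2.minAreaRect((P[:,:2]*1000).astype(np.float32)); return np.round(c,1),np.round(s,1),round(a,2)
d=np.load('w0.npz');W=d['W'];px=d['px']
S=W[85:245,255:430].reshape(-1,3); S=S[~np.isnan(S[:,0])]
rim=S[(S[:,2]>.049)&(S[:,2]<.062)]; print('rim',len(rim),rim[:,2].mean(),rect(rim))
al=S[(S[:,2]>.012)]; print('all>12mm',rect(al))
# fit direction from end wall & profile
for a in np.radians([-93]):
    pass
c,s,ang=rect(rim); 
cands=np.radians(np.array([ang,ang+90,ang-90,ang+180,ang-180])); 
psi=cands[np.argmin(abs(np.exp(1j*cands)-np.exp(-1j*np.radians(93))))]; print('psi',np.degrees(psi))
ex=np.array([np.cos(psi),np.sin(psi)]); ey=np.array([-ex[1],ex[0]])
u=(S[:,:2]-c/1000)@ex; v=(S[:,:2]-c/1000)@ey
print('rim u',[(rim[:,:2]-c/1000)@ex][0].min(),([(rim[:,:2]-c/1000)@ex][0]).max())
for u0 in np.arange(-.12,.09,.003):
    m=(abs(u-u0)<.0015)&(abs(v)<.045)
    if m.sum()>5: print(round(u0,3),m.sum(),S[m,2].mean().round(4),end=' | ')
np.save('tray.npy',[c[0]/1000,c[1]/1000,psi])
print()
d=np.load('w1.npz');W=d['W'];px=d['px'];hsv=cv2.cvtColor(px,cv2.COLOR_RGB2HSV)
def seg(box,lo,hi,zr):
    u0,u1,v0,v1=box;m=np.zeros(W.shape[:2],bool);m[v0:v1,u0:u1]=1
    m&=cv2.inRange(hsv,lo,hi)>0; P=W[m];P=P[(P[:,2]>zr[0])&(P[:,2]<zr[1])];return P
for n,b,lo,hi,z in[('handle',(230,265,110,220),(5,150,80),(22,255,255),(.085,.105)),('grip',(335,362,140,195),(100,120,40),(130,255,255),(.12,.135)),('soap',(285,385,125,205),(18,40,100),(36,255,255),(.075,.095)),('strip',(404,430,114,205),(0,0,120),(180,60,255),(.048,.06)),('timer',(485,585,10,90),(0,120,40),(8,255,255),(.01,.08))]:
    P=seg(b,lo,hi,z); print(n,len(P),P.mean(0).round(4),rect(P))
S=W[100:225,275:435].reshape(-1,3);S=S[(S[:,2]>.045)&(S[:,2]<.07)]; print('deck',rect(S))
d=np.load('w0.npz')['W'][5:45,150:210].reshape(-1,3);d=d[d[:,2]>.05];print('timer top',rect(d))
```

```text
rim 1945 0.05508134613606405 (array([ 491. , -371.2]), array([145.3, 159.5]), 86.12)
all>12mm (array([ 492.2, -353.8]), array([180.3, 159.5]), 86.15)
psi -93.88
rim u -0.07265335772968158 0.07266306013615324
-0.12 150 0.0006 | -0.117 140 0.0006 | -0.114 114 0.0007 | -0.108 44 0.0384 | -0.105 143 0.0404 | -0.102 178 0.0423 | -0.099 196 0.0399 | -0.096 188 0.0369 | -0.093 182 0.034 | -0.09 192 0.031 | -0.087 171 0.0275 | -0.084 146 0.0294 | -0.081 152 0.0326 | -0.078 151 0.0355 | -0.075 178 0.0356 | -0.072 180 0.033 | -0.069 149 0.0305 | -0.066 204 0.03 | -0.063 142 0.0294 | -0.06 152 0.029 | -0.057 202 0.0285 | -0.054 141 0.0281 | -0.051 171 0.0275 | -0.048 174 0.0269 | -0.045 148 0.0263 | -0.042 170 0.026 | -0.039 161 0.0255 | -0.036 165 0.0249 | -0.033 164 0.0242 | -0.03 155 0.0237 | -0.027 159 0.0233 | -0.024 162 0.0227 | -0.021 160 0.0222 | -0.018 154 0.0217 | -0.015 160 0.0211 | -0.012 151 0.0206 | -0.009 156 0.0201 | -0.006 156 0.0196 | -0.003 151 0.0189 | 0.0 151 0.0185 | 0.003 155 0.018 | 0.006 153 0.0175 | 0.009 152 0.017 | 0.012 155 0.0164 | 0.015 152 0.016 | 0.018 152 0.015
[... 224 characters left out ...]
0089 | 0.057 143 0.0083 | 0.06 143 0.0079 | 0.063 126 0.0073 | 0.066 800 0.0302 | 0.069 192 0.0561 | 0.072 75 0.0553 | 0.087 101 0.0004 | 
handle 1086 [0.4732 0.1165 0.0961] (array([470.7, 116.2]), array([102. ,  13.4]), 14.83)
grip 578 [0.4979 0.011  0.1282] (array([497.8,  11. ]), array([42.1, 13.4]), 14.43)
soap 2873 [0.4909 0.0232 0.0838] (array([491.3,  19.8]), array([55.3, 87.8]), 37.07)
strip 1938 [ 0.5208 -0.072   0.0543] (array([518. , -72.2]), array([104.6,  29.6]), 15.09)
timer 2456 [ 0.676  -0.1703  0.0559] (array([ 676.6, -177.4]), array([62.5, 39.8]), 78.56)
deck (array([499.7,   2.9]), array([116.8, 185.8]), 13.93)
timer top (array([ 665.7, -182. ]), array([59.4, 27.2]), 89.1)
```

Everything agrees with the given sizes: the valley is at z=27.5 mm with slopes at -16/+10, the floor ends at 152 mm, and grip to handle is 109 mm. I'll pick up the board and hover it over the tray.

```bash
cat >> h.py <<'E'
psiT=np.radians(-93.88); exT=np.array([np.cos(psiT),np.sin(psiT),0]); eyT=np.array([-exT[1],exT[0],0])
G=np.array([0.4969,-0.2849,0.037])
E
python3 - <<'E'
from h import *
p=np.array([.4978,.011,.125]); a=np.radians(-75.4)
O=G-0.08*exT; up=np.array([0,0,.1])
print(r.inverse_kinematics(np.r_[O[:2],.125],down(psiT)))
r.move_to(p+up,down(a)); r.move_linear(p,vel=.1); print(r.current_contact_force())
r.set_gripper(0.0,60); print(r.current_opening(),r.current_finger_force(),r.current_tool_pos())
r.move_linear(p+[0,0,.045],vel=.05); print(r.current_contact_force(),r.current_torque())
h=np.r_[O[:2],.125+.045]
r.move_linear((p+[0,0,.045]+h)/2,rot=down((a+psiT)/2),vel=.08); r.move_linear(h,rot=down(psiT),vel=.08); r.sleep(.3)
print(r.current_t(),r.current_tool_pos(),h,r.current_contact_force(),r.current_torque())
im=grab('scene'); s=grab('side')
cv2.imwrite('pics/hv.png',np.hstack([cv2.resize(im['pixels'][180:380,200:460],(400,308)),cv2.resize(s['pixels'][180:380,200:460],(400,308))])[...,::-1])
W=cloud(im); np.savez('hov.npz',W=W,px=im['pixels'],W2=cloud(s),px2=s['pixels'])
E
```

```text
[-4.73431047e-01  5.05600492e-01  1.77812261e+00 -4.44089210e-16
  8.57869550e-01  1.16508405e+00]
[ 0.47134286 -0.00240292 -0.15023255]
0.1771630423938442 59.24972891807556 [0.49808645 0.01077663 0.12514593]
[-0.37010424  0.0247154  -6.18185574] [-0.01355729 -0.00440732 -0.06020243]
9.85 [ 0.502339   -0.20493003  0.17001012] [ 0.50231336 -0.20508336  0.17      ] [-0.54765147  0.29902614 -6.20025916] [-0.00076391 -0.00752787  0.00327132]
```

View pics/hv.png

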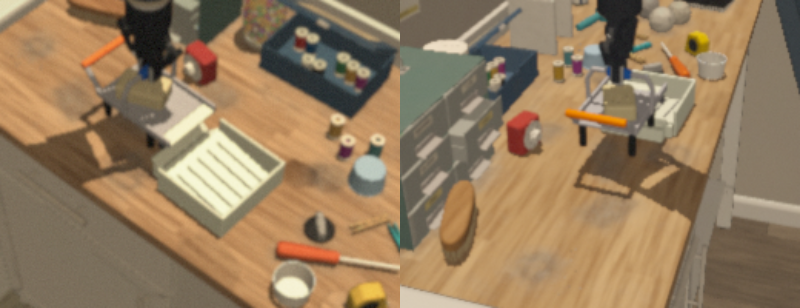

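The board hovers with its nose over the groove and the soap is still on it. I'll check the held pose from the handle and deck points before lowering.

```bash
cat >> h.py <<'E'
def handle(im,W,zmin=.06):
    hsv=cv2.cvtColor(im['pixels'],cv2.COLOR_RGB2HSV); m=cv2.inRange(hsv,(5,170,110),(20,255,255))>0
    P=W[m]; P=P[(P[:,2]>zmin)&(P[:,2]<.3)&(P[:,0]>.38)&(P[:,0]<.6)&(P[:,1]>-.2)&(P[:,1]<.2)]
    L=cv2.fitLine(P.astype(np.float32),cv2.DIST_HUBER,0,.01,.01).ravel()
    return P,L
def deck(W,lo,hi,off):
    P=W.reshape(-1,3); Q=P-G; u,v=Q@exT,Q@eyT
    m=(u>lo)&(u<hi)&(abs(v)<.045)&(abs(P[:,2]-off)<.012); P=P[m]
    A=np.c_[u[m],v[m],np.ones(m.sum())]; 
    for _ in range(3):
        c=np.linalg.lstsq(A,P[:,2],rcond=None)[0]; k=abs(A@c-P[:,2])<.003; A,P=A[k],P[k]
    return c,len(P)
E
python3 - <<'E'
from h import *
d=np.load('hov.npz')
for W,px in((d['W'],d['px']),(d['W2'],d['px2'])):
    P,L=handle({'pixels':px},W); print('handle',len(P),P.mean(0).round(4),(P.min(0)+P.max(0)).round(3)/2,L.round(3))
    print('deck slope,z@groove',deck(W,-.02,.02,.1),deck(W,-.15,.02,.1))
Oh=G-.19*exT; print('expect handle',Oh[:2],.135,'ey',eyT)
E
```

```text
handle 145 [ 0.5044 -0.0984  0.142 ] [ 0.5055 -0.122   0.172 ] [ 0.998 -0.058 -0.013  0.504 -0.098  0.142]
deck slope,z@groove (array([0.00074072, 0.00286358, 0.10165616]), 331) (array([-2.19979265e-03, -4.54118624e-05,  1.01686933e-01]), 744)
handle 208 [ 0.5065 -0.0904  0.1373] [ 0.508  -0.1085  0.1215] [ 0.997 -0.075 -0.001  0.506 -0.09   0.137]
deck slope,z@groove (array([ 0.00291439, -0.00174656,  0.09980575]), 86) (array([ 0.00156014, -0.00524362,  0.09974911]), 282)
expect handle [ 0.50975674 -0.09533549] 0.135 ey [ 0.99770796 -0.06766703  0.        ]
```

It's level and aligned, so I'll lower and release.

Run:
```python
from h import *
p=r.current_tool_pos()
r.move_linear(p-[0,0,.035],vel=.05); print(r.current_contact_force())
z=.135
while z>.1225 and r.current_contact_force()[2]<-1.5:
    z-=.001; r.move_linear(np.r_[p[:2],z],vel=.02)
print('z',z,r.current_contact_force())
r.sleep(.2); r.set_gripper(0.6); r.sleep(.2); print(r.current_contact_force())
r.move_linear(np.r_[p[:2],.26],vel=.12); 
q=np.array([.46,-.15,.34]); r.move_to(q,down(psiT)); r.sleep(.2)
im,W=wrist(); np.savez('w2.npz',W=W,px=im['pixels']); s=grab('side')
print(r.current_t())
hsv=cv2.cvtColor(im['pixels'],cv2.COLOR_RGB2HSV)
P,L=handle(im,W,.085); c,sz,a=cv2.minAreaRect((P[:,:2]*1000).astype(np.float32)); print('handle',len(P),P.mean(0),c,sz,a)
hc=np.r_[np.array(c)/1000,.09]; print('handle in groove',(hc-G)@exT,(hc-G)@eyT)
m=cv2.inRange(hsv,(100,120,40),(130,255,255))>0; P=W[m]; P=P[(P[:,2]>.12)&(P[:,2]<.135)&(abs(P[:,1]+.2)<.04)]
c,sz,a=cv2.minAreaRect((P[:,:2]*1000).astype(np.float32)); hc=np.r_[np.array(c)/1000,.09]; print('grip',c,sz,a,(hc-G)@exT,(hc-G)@eyT)
print('deck',deck(W,-.15,.02,.056))
m=cv2.inRange(hsv,(18,40,100),(36,255,255))>0;P=W[m];P=P[(P[:,2]>.075)&(P[:,2]<.095)&(abs((P-G)@eyT)<.06)&((P-G)@exT<0)&((P-G)@exT>-.17)]
c,sz,a=cv2.minAreaRect((P[:,:2]*1000).astype(np.float32)); hc=np.r_[np.array(c)/1000,.09];print('soap',c,sz,a,(hc-G)@exT+.08,(hc-G)@eyT)
cv2.imwrite('pics/pl.png',im['pixels'][...,::-1])
```

```text
[-0.31361094 -0.45561393 -5.93953492]
z 0.124 [-2.90121951 -3.43412658  4.68124978]
[-1.04269153 -0.09519306  0.3406228 ]
16.475
handle 698 [ 0.50578225 -0.09663778  0.09561974] (509.79718017578125, -95.9272689819336) (12.565654754638672, 100.83828735351562) 86.43279266357422
handle in groove -0.18941231179991577 8.03960479373885e-05
grip (502.4480285644531, -204.7510223388672) (14.883560180664062, 42.092430114746094) 86.20586395263672 -0.08034069159765458 0.00011186906322144236
deck (array([-0.00126734, -0.00174542,  0.05435035]), 7220)
soap (499.19207763671875, -193.7190704345703) (55.03036880493164, 88.18456268310547) 18.744455337524414 -0.011127037299546352 -0.003883118503945051
```

View pics/pl.png

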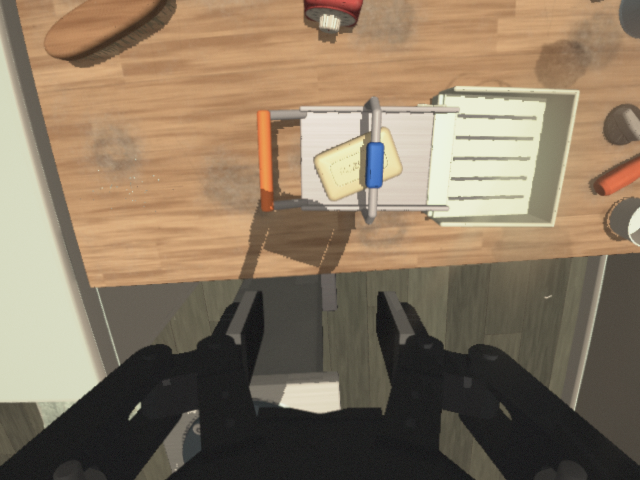

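The placement is within 1 mm of nominal: grip at x -80.3 and y 0.1 in the groove frame, level, soap at x=-11 mm. I'll grasp the handle and tilt a few degrees first, checking that the soap can be tracked.

```bash
cat >> h.py <<'E'
H0=np.array([.5098,-.0957,.094])   # TCP when gripping the handle, board level
def pose(th):
    t=np.radians(th); piv=G.copy(); piv[2]=.038; Rt=R.from_rotvec(eyT*t)
    p=piv+Rt.apply(H0-piv); p[2]-=.0012*min(1,th/5)
    return p,(Rt*R.from_quat(down(psiT))).as_quat()
def soap(th,n='scene'):
    im=optics.get_image(n); W=cloud(im); piv=G.copy(); piv[2]=.037
    Q=R.from_rotvec(eyT*np.radians(th)).inv().apply((W-piv).reshape(-1,3))
    x,y,z=Q@exT+.08,Q@eyT,Q[:,2]+.038
    hsv=cv2.cvtColor(im['pixels'],cv2.COLOR_RGB2HSV); m=(cv2.inRange(hsv,(16,35,50),(38,255,255))>0).ravel()
    m&=(z>.062)&(z<.090)&(abs(y)<.05)&(x>-.09)&(x<.13)
    return (m.sum(),*np.percentile(x[m],[5,50,95]).round(4)) if m.sum()>20 else (m.sum(),0,0,0)
E
python3 - <<'E'
from h import *
p,q=pose(0)
r.set_gripper(.45)
r.move_to(p+[0,0,.1],q); r.move_linear(p,vel=.08); print(r.current_contact_force())
for th in(10,20,33): print(th,r.inverse_kinematics(*pose(th)).round(2))
print(soap(0),soap(0,'side'))
r.set_gripper(0,40); print(r.current_opening(),r.current_finger_force(),r.current_contact_force())
for th in np.arange(1,9): r.move_linear(pose(th)[0],rot=pose(th)[1],vel=.02)
print(soap(8),soap(8,'side'),r.current_contact_force(),r.current_torque(),r.current_t(),r.current_tool_pos()-pose(8)[0])
im=grab('scene'); s=grab('side')
cv2.imwrite('pics/t8.png',np.hstack([cv2.resize(im['pixels'][180:380,200:460],(400,308)),cv2.resize(s['pixels'][180:380,200:460],(400,308))])[...,::-1])
E
```

```text
[-0.21907823 -0.49678112 -0.2676792 ]
10 [-0.38  0.49  1.82  0.21  0.9   1.12]
20 [-0.48  0.49  1.77  0.37  1.06  0.95]
33 [-0.61  0.52  1.68  0.51  1.3   0.8 ]
(np.int64(603), np.float64(-0.0591), np.float64(0.0017), np.float64(0.0364)) (np.int64(371), np.float64(-0.0566), np.float64(-0.0361), np.float64(0.0204))
0.14609878930192416 38.92247021198273 [-1.84745365 -1.53946302  4.89318769]
(np.int64(608), np.float64(-0.0533), np.float64(-0.0008), np.float64(0.0339)) (np.int64(288), np.float64(-0.0568), np.float64(-0.0349), np.float64(0.0192)) [ 0.3779881  -3.00109454 -3.65807171] [-0.63799319  0.02473738 -0.06945293] 21.9167 [ 1.23057362e-05 -5.64517172e-05  1.42577482e-05]
```

View pics/t8.png

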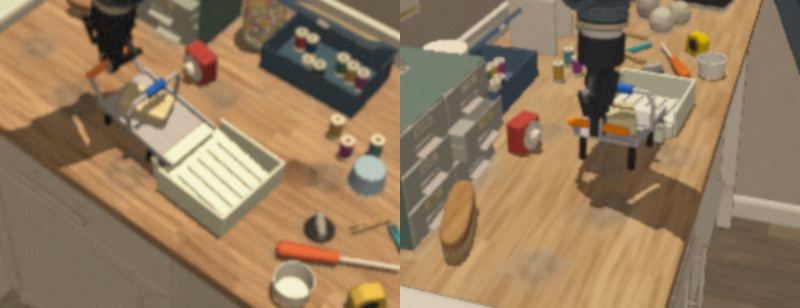

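The board is tilted 8° with the nose bar in the groove, and the soap is visible in the scene camera and hasn't moved. I'll continue the tilt, stopping when the soap moves.

Run:
```python
from h import *
th=8.; log=[]; b=None
while th<31.5:
    th+=.6; r.move_linear(pose(th)[0],rot=pose(th)[1],vel=.025); 
    if th>12:
        s=soap(th); log.append((round(th,1),)+tuple(s)); 
        if b is None: b=s
        if s[3]>b[3]+.009 or s[2]>b[2]+.009: break
print(log[::4],log[-3:])
for i in range(8):
    print(round(r.current_t(),2),soap(th)); r.sleep(.25)
print(th,r.current_contact_force()); open('th','w').write(str(th))
im=grab('scene')
cv2.imwrite('pics/sl.png',cv2.resize(im['pixels'][180:380,200:460],(650,500))[...,::-1])
```

```text
[(12.2, np.int64(582), np.float64(-0.0501), np.float64(-0.0015), np.float64(0.0326)), (14.6, np.int64(605), np.float64(-0.0512), np.float64(-0.0033), np.float64(0.0309)), (17.0, np.int64(607), np.float64(-0.0509), np.float64(-0.002), np.float64(0.034)), (19.4, np.int64(590), np.float64(-0.0502), np.float64(-0.0151), np.float64(0.0307)), (21.8, np.int64(620), np.float64(-0.0507), np.float64(-0.0155), np.float64(0.0312)), (24.2, np.int64(610), np.float64(-0.0502), np.float64(-0.0167), np.float64(0.0305)), (26.6, np.int64(626), np.float64(-0.0522), np.float64(-0.0179), np.float64(0.0302)), (29.0, np.int64(626), np.float64(-0.0456), np.float64(-0.0111), np.float64(0.0353))] [(28.4, np.int64(623), np.float64(-0.0507), np.float64(-0.0166), np.float64(0.0317)), (29.0, np.int64(626), np.float64(-0.0456), np.float64(-0.0111), np.float64(0.0353)), (29.6, np.int64(642), np.float64(-0.0351), np.float64(0.0132), np.float64(0.0485))]
32.52 (np.int64(645), np.float64(-0.029), np.float64(0.0181), np.float64(0.054))
32.82 (np.int64(748), np.float64(0.0088), np.float64(0.0478), np.float64(0.0866))
33.12 (np.int64(192), np.float64(0.0152), np.float64(0.115), np.float64(0.1282))
33.42 (np.int64(39), np.float64(-0.0812), np.float64(0.0605), np.float64(0.129))
33.72 (np.int64(39), np.float64(-0.0814), np.float64(0.0823), np.float64(0.1291))
34.02 (np.int64(28), np.float64(-0.0756), np.float64(0.0843), np.float64(0.1293))
34.32 (np.int64(35), np.float64(-0.0865), np.float64(0.0211), np.float64(0.129))
34.62 (np.int64(34), np.float64(-0.0783), np.float64(0.0548), np.float64(0.129))
29.600000000000026 [-0.58740018 -0.64274064 -2.25977207]
```

View pics/sl.png

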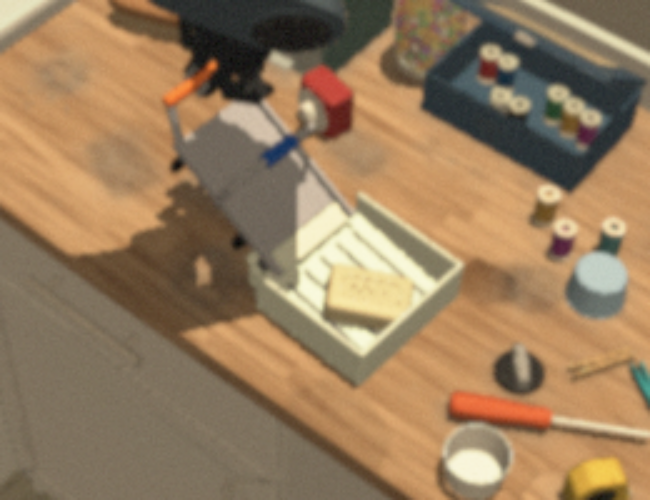

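The soap lies flat in the tray. I'll check its pose and the board's true tilt before lowering.

```bash
cat > chk.py <<'E'
from h import *
def tsoap():
    im=optics.get_image('scene');W=cloud(im);Q=(W-G).reshape(-1,3);u,v,z=Q@exT,Q@eyT,W.reshape(-1,3)[:,2]
    hsv=cv2.cvtColor(im['pixels'],cv2.COLOR_RGB2HSV); m=(cv2.inRange(hsv,(16,55,50),(38,255,255))>0).ravel()
    fl=.030-(u-.012)*np.tan(np.radians(10))
    m&=(u>.02)&(u<.148)&(abs(v)<.072)&(z-fl>.022)&(z-fl<.045)
    A=np.c_[u[m],v[m]]*1000; A_=np.c_[A/1000,np.ones(len(A))]
    return cv2.minAreaRect(A.astype(np.float32)),m.sum(),np.linalg.lstsq(A_,z[m],rcond=None)[0],W
if __name__=='__main__':
    a=tsoap(); r.sleep(.3); b=tsoap(); print(a[:3],b[:3])
    th=float(open('th').read()); Q=b[3]-G; u,v,z=Q@exT,Q@eyT,b[3][...,2]
    m=(u>-.14)&(u<-.03)&(abs(v)<.04)&(abs(z-(.053-u*np.tan(np.radians(th))))<.02)
    A=np.c_[u[m],v[m],np.ones(m.sum())];c=np.linalg.lstsq(A,z[m],rcond=None)[0];print('tilt',np.degrees(np.arctan(c)),m.sum(),r.current_finger_force())
E
python3 chk.py
```

```text
(((83.41307067871094, 7.253665924072266), (124.81363677978516, 128.90708923339844), 0.17347352206707), np.int64(653), array([-0.17572467,  0.03059936,  0.06466355])) (((83.04235076904297, -0.07306671142578125), (125.5107650756836, 143.49766540527344), 0.16751214861869812), np.int64(663), array([-0.17235499,  0.0253936 ,  0.06427183]))
tilt [-29.51890961  -0.4247956    3.26860527] 1005 39.31277096271515
```

```bash
sed -i 's/^    A=np.c_\[u\[m\],v\[m\]\]\*1000;/    n,l,st,_=cv2.connectedComponentsWithStats(m.reshape(480,640).astype(np.uint8)); m=(l.ravel()==1+np.argmax(st[1:,4]))\n&/' chk.py; python3 chk.py
```

```text
(((105.87626647949219, -6.167205810546875), (88.06058502197266, 60.60155487060547), 35.97968673706055), np.int64(639), array([-0.19038632,  0.04762998,  0.0665616 ])) (((106.61249542236328, -8.894035339355469), (88.10507202148438, 59.01243591308594), 32.58568572998047), np.int64(651), array([-0.18589401,  0.0508616 ,  0.06590434]))
tilt [-29.2879549    0.49796495   3.30300706] 1003 39.312626123428345
```

The soap is 101–106 mm beyond the groove, 7 mm off the centre line and lying still. I'll lower the board, release and retreat.

Run:
```python
from chk import *
th=float(open('th').read()); r.sleep(.3)
while th>.3:
    th=max(th-1,.3); r.move_linear(pose(th)[0],rot=pose(th)[1],vel=.025)
print(r.current_t(),r.current_contact_force())
r.move_linear(pose(0)[0],rot=pose(0)[1],vel=.02); print(r.current_contact_force())
r.set_gripper(.45); r.sleep(.2); p=r.current_tool_pos()
r.move_linear(p+[0,0,.12],vel=.08)
r.move_to(np.array([.46,-.15,.34]),down(psiT)); r.sleep(.3)
im,W=wrist(); print(r.current_t(),'deck',deck(W,-.14,.02,.056))
P,L=handle(im,W,.085); c,sz,a=cv2.minAreaRect((P[:,:2]*1000).astype(np.float32)); hc=np.r_[np.array(c)/1000,.09]; print('handle',c,sz,a,(hc-G)@exT,(hc-G)@eyT)
print(tsoap()[:3]); cv2.imwrite('pics/fin.png',im['pixels'][...,::-1])
```

```text
44.7 [-0.09086708  2.94666459 -0.02297388]
[-1.4853786   2.90321805  4.68457477]
48.15 deck (array([-0.00163564, -0.00175684,  0.05432371]), 9789)
handle (509.74249267578125, -95.6208267211914) (12.593576431274414, 101.32405090332031) 85.9995346069336 -0.1897143511420488 5.097856532277752e-06
(((106.78192901611328, -7.212436676025391), (87.61468505859375, 58.4075813293457), 35.38356018066406), np.int64(641), array([-0.19503441,  0.04387318,  0.06696549]))
```

View pics/fin.png

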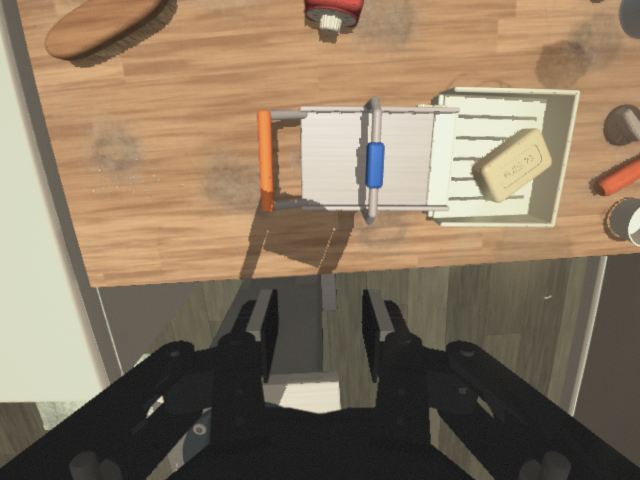

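The board (handle at (265,160)) stands level in the groove, the soap lies in the tray at about (514,165), and the bystanders in view haven't moved.

```bash
python3 -c "
from h import *
print(r.hand_in(),r.current_t())"
```

```text
the job is handed in; nothing more can be done
the job is handed in; nothing more can be done
```

I handed the job in after about 48 s on the robot's clock, with no verdict returned: the soap slid at about 29.5° (above the stated 17–27°) and lies still in the tray about 100 mm beyond the groove, and the board stands level on its feet, let go, its nose bar within about 1 mm of the groove.

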